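Lock the slope-front spares chest

TASK

Lock the slope-front chest: swing its hasp down over the staple until it lies flat on the flap, then take the locking pin (the one with the wide collar) out of the tool block and push it down through the staple, fully home with its collar against the staple. Let go of it, and leave the other things where they are.

Things in the scene. Friction and masses are not known exactly. Their poses are not given: they have to be found in the camera images.
- chest: Steel chest with a sloping red front flap (already shut), 300 mm wide (its y), 220 deep (x), 190 high; heavy and fixed. Origin at the centre of its underside; x points out of the front, away from the robot. The flap leans back 35 degrees from vertical up to the top edge at x = -9 mm, z = 190 mm; behind that edge the top is level, 100 mm deep, clear but for the hasp's flat strap.
- staple_eye (a point): Middle of the opening of the staple on the flap. Frame: x square out of the flap, y sideways, z up the slope. The flap's face is at x = -24 mm, the slope's top edge at z = +45 mm. The staple is a U of 8 mm round bar in the plane z = 0: legs 20 mm apart inside (y = -10 to 10 mm), crown from x = +12 (inside) to +20 mm (outside). The pin goes through along -z, down the slope.
- hasp_hinge (a point): Middle of the hasp's hinge axis at the top edge of the slope, at x = -20, z = +45 mm from staple_eye; the axis runs along y of staple_eye, its knuckle is 10 mm thick. With the leaf shut its outer face is at x = -18 mm of staple_eye, so the pin has an opening of 20 mm (y) by 30 mm (x); its collar clears the leaf if the pin's axis is at x = -3 mm or more: x = y = 0 is a good line.
- hasp_end (a point): Middle of the free end of the hasp leaf, 150 mm from the hinge axis. The leaf is a zinc plate 64 mm wide, 4 mm thick, with a slot (38 to 72 mm from the hinge, 42 mm wide) that passes over the staple, and a lip turned about 10 mm outwards at the end. Shut, the staple stands 38 mm out of the leaf: press on the plain part beyond the slot, 80 to 145 mm from the hinge.
- hasp (a joint): Angle of the hasp leaf, rad: 0 shut (flat on the flap, pointing down the slope), growing as it swings out and up; 2.53 points straight up. It starts standing, between 1.8 and 2.6. Stiff hinge: stays where it is left, takes about 4 N near the free end. It can be pushed over from the robot's side, then pressed down on the flap.
- flap (a joint): Angle of the flap on its hinge along the foot of the slope, rad: 0 shut, growing as it drops open outwards. It starts shut, leaning back, and stays so by its own weight; it must be shut at the end.
- pin_grip (a point): Centre of the locking pin's grip; z along the pin, towards the grip's end. Zinc-plated steel, round, 150 mm long, 0.2 kg: shank 10 mm thick and 75 mm long, pointed; collar 30 mm wide and 5 mm thick; grip 18 mm thick and 70 mm long. It starts upright in one of the block's three large holes, its collar resting on the block; it pulls straight up and out.
- pin_mid (a point): Middle of the pin's length, on its axis, at the underside of the collar: 40 mm from pin_grip towards the pointed end.
- pin_tip (a point): Pointed end of the pin's shank, 75 mm below pin_mid.
- block: Wooden tool block, 200 mm (x) by 75 mm (y) by 90 mm high, fixed, left or right of the chest; origin at the centre of its underside. Three large holes in a row along its x, 50 mm apart, 15 mm wide and 82 mm deep. Slim tools stand in the other two and stay there, so grip the pin with a finger on each long side (closing along the block's y).
- punch: Bystander: slim dark punch standing in the block, 13 mm thick, standing 54 mm out of it; origin at its lower end.
- chisel: Bystander: slim cold chisel standing in the block, 13 mm thick, standing 75 mm out of it; origin at its lower end.
- valve: Bystander: chromed valve body with a side branch, lying between the robot and the chest, to one side, about 95 mm long and 56 mm high; origin under its middle.
- nut: Bystander: brass ring nut lying in front of the flap's foot, 52 mm in diameter, 18 mm high; origin at the centre of its underside.
- paste: Bystander: jar 64 mm in diameter, 85 mm high, between the robot and the chest, to one side; origin at the centre of its underside.

How it is judged:
By the outcome, as a careful person would: the job done as asked, in the order asked, and still so for the second after the job is handed in, with the robot touching nothing.
It also fails if it takes over 64 s, if anything falls off the work surface, if the arm or the gripper's body presses on something with over 40 N, if the wrist force passes 120 N, or if a joint passes its speed limit or range.

ROBOT

A 6-joint arm with a two-finger parallel gripper is mounted at the origin on the work surface. World frame = base frame: x ahead of the robot, y to its left, z up, the work surface at z = 0. Lengths are in mm, angles in rad, forces in N, time in s.
With the tool pointing down it reaches from about 300 to 775 mm from the base axis. Payload 14.6 kg.
Tool frame: the origin (TCP) lies between the finger pads; the fingertips stand 8 mm ahead of it and the grasp point (between the pads) lies 11 mm behind it; z points along the fingers, y is the direction in which the jaws open and shut (so a half turn about z gives the same grasp; the last joint's range is limited). The gripper opens to 94 mm and grips with 3 to 60 N. Pads are 16 mm wide; open, the fingers measure 119 mm over their backs; the gripper's body (75 mm by 177 mm) begins 78 mm behind the grasp point.
Start: joints at [-0.067, 0.3, 1.521, -0, 1.321, -0.067], TCP at [549.99, -0.002, 213.446] pointing down, gripper open.
Joint ranges: [-3.03, 3.03], [-0.79, 2.21], [0.23, 2.52], [-1.04, 4.18], [0, 3.07], [-2.55, 2.55]. Speed limits (rad/s): [2.22, 2.22, 2.57, 3.14, 3.14, 3.14].

INTERFACE

Orientations are given as [roll, pitch, yaw] about the fixed x, y, z axes, in that order (R = Rz(yaw) Ry(pitch) Rx(roll)).
In Python, from cell import manip gives the robot as it stands. The module is installed in compiled form; this text tells all that it offers.
- The arm moves only by the tool send_rows, never from a script. Its argument "series" is a list that holds one entry, the list of rows, each a list of 5 numbers: the opening, from 0 (shut) to 1 (fully open), then the shift along the tool's x, y, z in mm, then the turn about the tool's z in degrees. In form: [[[gripper, dx, dy, dz, roll], ...]]. A call has 1 to 10 rows; each row is the pose to reach, as a shift and turn from the pose commanded when the call began, along the tool's axes at that moment; what a row does not reach only later rows make up. A row lasts 1/10 s, in which the tool goes at most 50 mm and 8.59 degrees, less where a joint would pass 70% of its speed; a pose out of reach is approached as far as the arm can. A call with a gripper value outside its range is refused whole. The fingers move at their own pace and stop on an object; "newtons" is the grip in N (left out, the last holds). Time passes only in rows, so rows that repeat a pose let the fingers close. It gives the time, the measured TCP pose, the force and the opening at its end, in the units of the state.
- manip.read_state(): the state, without advancing time (a new reading comes with each control period).
- manip.camera(name): name is "scene" or "side" or "wrist"; returns a dict with "img" (480x640x3 uint8, red, green, blue), "vfov" (degrees; the focal length in pixels is half the picture's height over the tangent of half this angle, whatever the lens; pixels are square), "cx", "cy" (the principal point, pixels), "pose" (4x4, takes a point from camera to world coordinates); the wrist camera has in their place "T_tool_cam" (4x4, takes a point from camera to tool coordinates, whose origin is the TCP and whose axes are the flange's). Camera axes: x right, y down, z forward; pixel columns grow to the right and rows downward; lengths in mm; the calibration is good to about 2 mm. A picture is of the moment at which its call begins: read the wrist's pose just before it. There is no depth.
- manip.sign_off(): hands the job in, once; it reports no verdict.
Trained networks look in a picture, given as the dict that the camera call returned (one of the last four; its "shot" number tells which), for a name from the list of things; names that differ only in an ending like _2 or _b are one class to them, and where a whole thing is asked for, a point or a joint stands for the part that bears it (a point fixed in the world has none). Each returns a list of dicts, best first, with "conf" (0 to 1); they miss things now and then, are a little off and sometimes report something else, mostly with a low value. They report only what shows in the picture. A call takes as long as a camera call.
- manip.find_in(target, picture): "rect" ([left, top, width, height] in pixels, round what is visible of it).
- manip.silhouettes(target, picture): "pixels" (480x640 bool, what is visible of it) and "rect" ([left, top, width, height] in pixels, round what is visible of it).
The state is a dict: "clock": time; "joints": joint angles; "qd": joint speeds; "effort": joint torques, N m; "eef_pos": TCP position; "eef_rot": TCP orientation; "wrist_force": force on the tool from outside, world axes, zero at the start; "moment": the same for the moment, N m; "finger_gap": finger opening in mm.
Only numpy, scipy, OpenCV 4.12 (cv2) and the standard library are available. Lean on these libraries where they do the work, as an engineer would, in place of code of your own. Each camera call takes 0.05 s, during which the arm holds its last target. There are 200 camera calls.

## Working session

There is one attempt and no reset: what is moved stays moved. The work goes in short steps, Python scripts to look and compute and a tool call to move; the robot and the scene stay as the last step left them, time stands still between calls to the robot, and variables do not carry over. Pictures are saved under pics/ and viewed, about 8 in all and at most 12, crops included, and the job is handed in when it is done.

Besides the shell and the picture viewer there is one more tool, called by a JSON object that holds its "name" and its "arguments". send_rows: Moves the arm, as the interface text tells. Its arguments: {"type":"object","properties":{"series":{"type":"array"},"newtons":{"type":"number"}},"required":["series"]}

```bash
mkdir -p pics
cat > h.py <<'E'
import numpy as np, cv2
from cell import manip
from scipy.spatial.transform import Rotation as R
def pose(c,st=None):
    if 'pose' in c: return np.array(c['pose'])
    T=np.eye(4);T[:3,:3]=R.from_euler('xyz',st['eef_rot']).as_matrix();T[:3,3]=st['eef_pos']
    return T@np.array(c['T_tool_cam'])
def K(c):
    f=240/np.tan(np.radians(c['vfov'])/2); return f
def ray(c,uv,P):
    f=K(c); d=P[:3,:3]@np.array([(uv[0]-c['cx'])/f,(uv[1]-c['cy'])/f,1]); return P[:3,3],d/np.linalg.norm(d)
def proj(c,p,P):
    q=P[:3,:3].T@(np.array(p,float)-P[:3,3]); f=K(c); return np.array([f*q[0]/q[2]+c['cx'],f*q[1]/q[2]+c['cy']])
def onz(c,uv,P,z):
    o,d=ray(c,uv,P); return o+d*(z-o[2])/d[2]
def save(c,n): cv2.imwrite('pics/'+n+'.png',cv2.cvtColor(c['img'],cv2.COLOR_RGB2BGR))
E
python3 - <<'E'
from h import *
import pickle
ims=[]
out={}
for n in ['scene','side','wrist']:
    st=manip.read_state(); c=manip.camera(n); P=pose(c,st); out[n]=(c,P); ims.append(c['img'])
    print(n,c['vfov'],c['cx'],c['cy'],P.round(3).tolist())
    for t in ['chest','staple_eye','hasp','hasp_end','pin_grip','block','punch','chisel','valve','nut','paste']:
        try:
            r=manip.find_in(t,c); print(' ',t,[(np.round(x['rect']).tolist(),round(x['conf'],2)) for x in r[:2]])
        except Exception as e: print(t,e)
    save(c,n+'0')
pickle.dump(out,open('o.pkl','wb'))
print(manip.read_state())
E
```

```text
scene 55.57546536050218 317.8966035761851 247.08215967715384 [[-0.838, 0.381, -0.39, 982.971], [0.545, 0.599, -0.587, 656.045], [0.01, -0.705, -0.709, 897.467], [0.0, 0.0, 0.0, 1.0]]
  chest [([243.0, 166.0, 131.0, 150.0], 0.69)]
  staple_eye [([246.0, 189.0, 88.0, 122.0], 0.68)]
  hasp [([261.0, 169.0, 52.0, 50.0], 0.62)]
  hasp_end [([265.0, 167.0, 47.0, 54.0], 0.5), ([223.0, 156.0, 75.0, 65.0], 0.17)]
  pin_grip [([269.0, 148.0, 7.0, 27.0], 0.66)]
  block [([226.0, 160.0, 71.0, 59.0], 0.85), ([267.0, 168.0, 44.0, 50.0], 0.37)]
  punch []
  chisel [([255.0, 151.0, 8.0, 26.0], 0.62)]
  valve [([324.0, 176.0, 20.0, 13.0], 0.61), ([436.0, 275.0, 35.0, 40.0], 0.33)]
  nut [([236.0, 286.0, 22.0, 20.0], 0.6)]
  paste [([437.0, 274.0, 34.0, 43.0], 0.74)]
side 48.56841152734495 313.8615730677966 244.28495874122754 [[0.976, -0.154, 0.156, 365.272], [-0.218, -0.616, 0.757, -798.269], [-0.021, -0.773, -0.634, 790.035], [0.0, 0.0, 0.0, 1.0]]
  chest [([274.0, 155.0, 135.0, 205.0], 0.75)]
  staple_eye [([324.0, 191.0, 75.0, 143.0], 0.87), ([194.0, 382.0, 54.0, 66.0], 0.16)]
  hasp [([332.0, 156
[... 1049 characters left out ...]
1.0, 218.0, 55.0, 54.0], 0.73)]
  paste []
{'clock': 1.8, 'joints': array([-6.65747054e-02,  2.99905799e-01,  1.52098663e+00, -2.28156075e-06,
        1.32066545e+00, -6.65857431e-02]), 'qd': array([ 0.00108311,  0.00127668, -0.00011829,  0.00062595, -0.00159518,
        0.00119658]), 'effort': array([-1.21837975e-04, -5.31656599e+01, -3.52915978e+01,  7.08834152e-02,
        2.13055179e-02, -4.71680619e-05]), 'eef_pos': array([5.50004750e+02, 1.00800773e-02, 2.13448062e+02]), 'eef_rot': array([3.14155810e+00, 4.51956550e-06, 1.57080793e+00]), 'wrist_force': array([ 0.19173938,  0.19191892, -0.11256759]), 'moment': array([0.0122504 , 0.05275913, 0.05007012]), 'finger_gap': 94.04648916066462}
```

View pics/scene0.png

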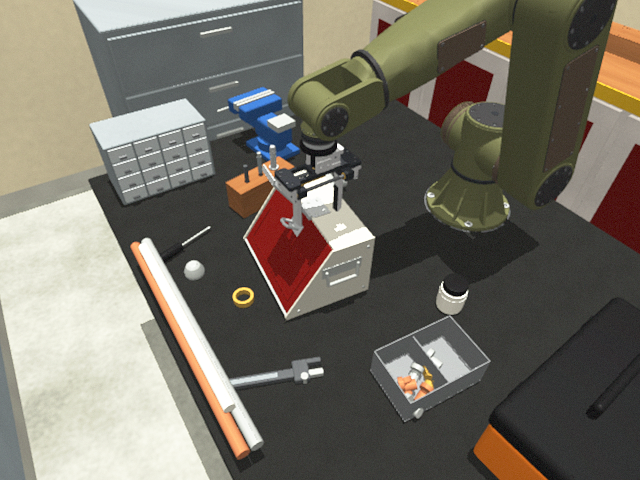

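View pics/side0.png

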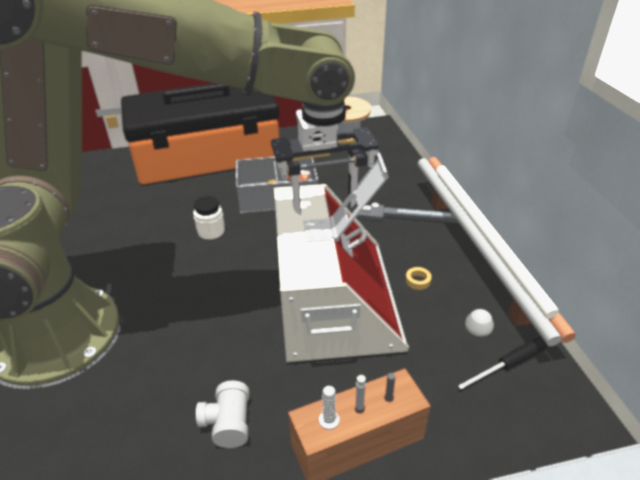

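The scene view shows the block behind the chest (-y side) at about (262,185), with the hasp standing and leaning outwards at about (293,200). In the side view the pin is the collared tool at (329,405), with the chisel at (360,392) and the punch at (390,387). The nut is at (418,277).

View pics/wrist0.png

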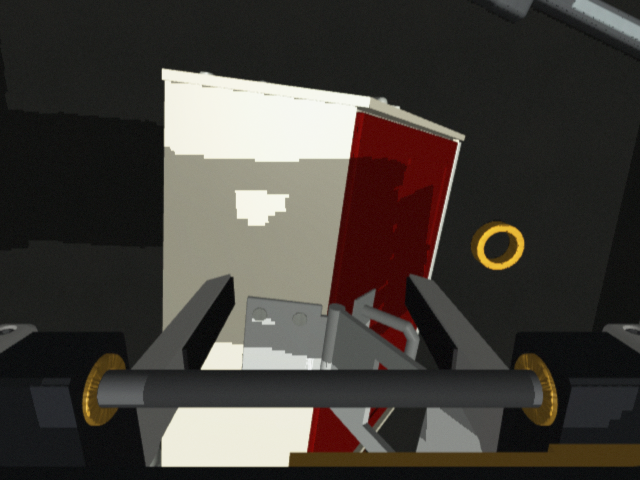

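Run:
```python
import cv2
a=cv2.imread('pics/side0.png')[130:480,260:450]; cv2.imwrite('pics/sidecrop0.png',cv2.resize(a[:245],None,fx=3,fy=3,interpolation=cv2.INTER_CUBIC)[:600])
a=cv2.imread('pics/side0.png')[145:365,260:420]; a=cv2.resize(a,None,fx=2.7,fy=2.7,interpolation=cv2.INTER_CUBIC)
b=cv2.imread('pics/side0.png')[360:480,280:440]; b=cv2.resize(b,None,fx=2.2,fy=2.2,interpolation=cv2.INTER_CUBIC)
import numpy as np
o=np.zeros((600,790,3),np.uint8); o[:a.shape[0],:a.shape[1]]=a; o[:b.shape[0],435:435+b.shape[1]]=b
cv2.imwrite('pics/crop0.png',o)
```

```text
(no output)
```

View pics/crop0.png

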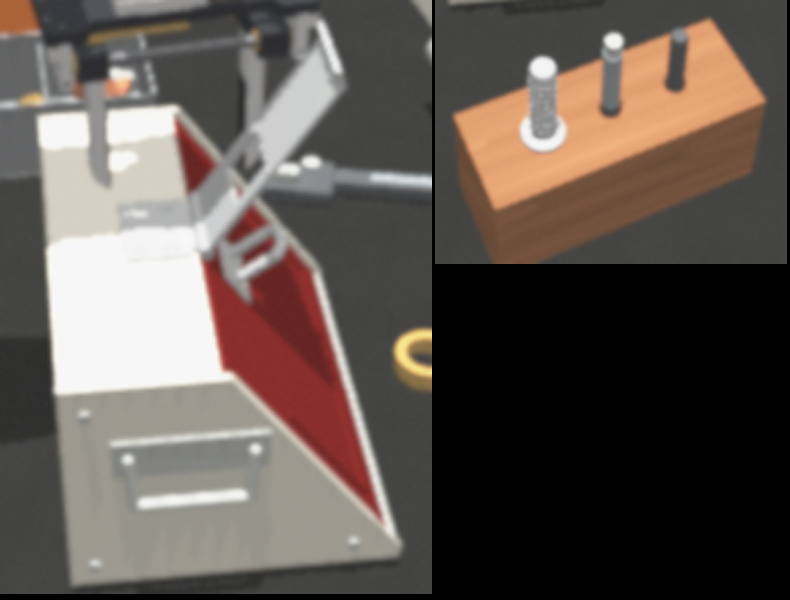

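The wrist view shows the chest top's +y corners at (163,75) and (365,97), the foot at (462,137), and the staple at about (390,320). The crop gives chest and block corners to fit.

```bash
cat > fit.py <<'E'
from h import *
import pickle
from scipy.optimize import least_squares
o=pickle.load(open('o.pkl','rb'))
def T(p,q): x,y,a=p; c,s=np.cos(a),np.sin(a); return np.array([x+c*q[0]-s*q[1],y+s*q[0]+c*q[1],q[2]])
ch=[('side',(281.1,290.2),(-110,-150,190)),('side',(346.3,283.9),(-9,-150,190)),('side',(325.9,184.3),(-9,150,190)),('side',(274.1,188.3),(-110,150,190)),
('side',(287,361.7),(-110,-150,0)),('side',(408.1,351.3),(110,-150,0)),('wrist',(163,73),(-110,150,190)),('wrist',(363,97),(-9,150,190)),('wrist',(462,137),(110,150,20))]
bl=[('side',(289.1,413.2),(-100,37.5,90)),('side',(307.3,455.5),(-100,-37.5,90)),('side',(430,405.5),(100,-37.5,90)),('side',(405,369.1),(100,37.5,90))]
def fit(cs,p0):
    f=lambda p:np.concatenate([proj(o[n][0],T(p,q),o[n][1])-uv for n,uv,q in cs])
    r=least_squares(f,p0,loss='soft_l1'); return r.x,r.fun.reshape(-1,2).round(1)
C,rc=fit(ch,[550,0,0]); B,rb=fit(bl,[500,-300,0])
if __name__=='__main__':
    print(C,rc.tolist());print(B,rb.tolist())
    s,P=o['side']
    print('collar',onz(s,(329.1,420),P,92)[:2],'top',onz(s,(329,390),P,165)[:2])
    ca=np.cos(np.radians(35)); sa=np.sin(np.radians(35))
    # staple frame in chest: x=(ca,0,sa) z=(-sa,0,ca); eye = edge -45 z +24 x
    edge=np.array([-9,0,190.]); X=np.array([ca,0,sa]);Z=np.array([-sa,0,ca]); eye=edge-45*Z+24*X
    for n in('side','wrist'):
        c,Q=o[n]; pr=lambda q:proj(c,T(C,q),Q).round(1).tolist()
        for y in(-14,14): print(n,'crown y',y,pr(eye+16*X+[0,y,0]))
        h=eye-20*X+45*Z
        for th in(1.6,1.7,1.8,1.9,2.0,2.1,2.2):
            d=-np.cos(th)*Z+np.sin(th)*X
            print(n,th,[pr(h+150*d+[0,y,0]) for y in(-32,32)])
    h=eye-20*X+45*Z
    print('eye',T(C,eye),'hinge',T(C,h))
E
python3 fit.py
```

```text
[ 5.63935614e+02 -4.95306707e+01 -1.15048135e-01] [[1.3, 0.9], [-1.7, 1.8], [-3.0, 0.7], [-0.3, 0.4], [1.5, 3.7], [-1.8, 2.5], [1.4, -0.5], [-0.2, 0.2], [-0.2, -3.3]]
[ 518.51501761 -360.79096426   -6.10299351] [[-0.6, -0.5], [0.3, 0.4], [0.3, 0.4], [-0.2, -0.4]]
collar [ 469.27491465 -369.06565743] top [ 469.46544061 -368.50118034]
side crown y -14 [365.0, 237.4]
side crown y 14 [362.4, 228.2]
side 1.6 [[407.2, 192.2], [398.7, 172.4]]
side 1.7 [[402.3, 186.9], [393.9, 167.2]]
side 1.8 [[396.5, 182.1], [388.4, 162.5]]
side 1.9 [[390.1, 177.8], [382.2, 158.3]]
side 2.0 [[382.9, 174.1], [375.4, 154.7]]
side 2.1 [[375.2, 171.1], [368.0, 151.7]]
side 2.2 [[366.9, 168.7], [360.1, 149.4]]
wrist crown y -14 [410.1, 367.7]
wrist crown y 14 [417.9, 331.1]
wrist 1.6 [[622.5, 580.3], [683.4, 455.8]]
wrist 1.7 [[623.4, 614.9], [690.4, 483.2]]
wrist 1.8 [[619.0, 651.6], [691.9, 512.8]]
wrist 1.9 [[607.8, 689.8], [686.0, 544.1]]
wrist 2.0 [[588.7, 728.2], [670.6, 576.0]]
wrist 2.1 [[560.5, 764.9], [643.7, 607.2]]
wrist 2.2 [[522.5, 797.8], [603.5, 635.3]]
eye [600.16510528 -53.71729384 166.90399248] hinge [558.2500582  -48.87365674 192.29430575]
```

{"name": "send_rows", "arguments": {"series": [[[0.53,0,0,-50,8],[0.53,0,0,-100,16.5],[0.53,0,0,-100,25],[0.53,0,0,-100,33.5],[0.53,0,0,-100,42],[0.53,0,0,-100,50.5],[0.53,0,0,-100,59],[0.53,0,0,-100,67.5],[0.53,0,0,-100,76],[0.53,0,0,-100,84.5]]]}}

```text
clock: 2.8
eef_pos: [550.0, -0.0, 313.4]
eef_rot: [-3.142, 0.0, 0.09]
wrist_force: [0.3, 0.2, -0.8]
finger_gap: 49.5
```

```bash
cat > path.py <<'E'
from fit import *
ca=np.cos(np.radians(35)); sa=np.sin(np.radians(35))
edge=np.array([-9,0,190.]); X=np.array([ca,0,sa]);Z=np.array([-sa,0,ca]); eye=edge-45*Z+24*X; hin=eye-20*X+45*Z
def tool(): 
    st=manip.read_state(); return np.array(st['eef_pos']),R.from_euler('xyz',st['eef_rot']).as_matrix(),st
def rel(world): p,M,_=tool(); return (M.T@(np.array(world)-p)).round(1).tolist()
def tcp(th,rc,clear=0):   # TCP so that fingertips (18 wide) touch the leaf's robot-side face
    f=th-np.radians(55); d=np.array([np.cos(f),0,np.sin(f)]); n=np.array([-np.sin(f),0,np.cos(f)])
    return T(C,hin+rc*d+(2+clear)*n+[0,0,9*abs(np.tan(f))+8])
E
python3 - <<'E'
from path import *
p,M,st=tool(); print(p,st['eef_rot'],st['joints'].round(2),st['finger_gap'],st['clock'])
print('approach',tcp(1.95,104,25),rel(tcp(1.95,104,25)))
E
```

```text
[ 5.49979247e+02 -1.75482520e-02  3.13430047e+02] [-3.14158429e+00  5.02881140e-05  8.98774953e-02] [-0.07  0.25  1.36  0.    1.54  1.41] 49.490386763412765 2.8
approach [592.50612471 -52.83223406 315.77316129] [37.6, 56.4, -2.3]
```

{"name": "send_rows", "arguments": {"series": [[[0.53,0,20,-2,6],[0.53,10,56,-2,11.75],[0.53,38,56.5,-2,11.75],[0.53,38,56.5,-2,11.75]]]}}

```text
clock: 3.2
eef_pos: [594.7, -53.3, 314.2]
eef_rot: [-3.141, 0.001, -0.11]
wrist_force: [0.2, 0.5, -0.5]
finger_gap: 50.0
```

Run:
```python
from path import *
p,M,st=tool(); print(p,st['eef_rot'],st['finger_gap'])
for th in np.r_[1.95:-0.06:-0.1]: print(round(th,2),rel(tcp(th,104,0)))
st=manip.read_state(); c=manip.camera('wrist'); save(c,'w1')
c=manip.camera('side'); a=c['img'][100:360,230:450]; cv2.imwrite('pics/s1.png',cv2.cvtColor(cv2.resize(a,None,fx=2.2,fy=2.2),cv2.COLOR_RGB2BGR))
```

```text
[594.6690733  -53.27407894 314.23202078] [-3.14139806e+00  1.36210687e-03 -1.10282340e-01] 49.983712756459425
1.95 [18.7, -0.1, 12.1]
1.85 [27.2, -0.1, 20.7]
1.75 [35.1, -0.0, 29.5]
1.65 [42.3, 0.0, 38.7]
1.55 [48.7, 0.1, 48.3]
1.45 [54.2, 0.1, 58.3]
1.35 [58.8, 0.1, 68.8]
1.25 [62.5, 0.1, 79.5]
1.15 [65.2, 0.1, 90.5]
1.05 [66.9, 0.1, 101.7]
0.95 [67.5, 0.2, 112.8]
0.85 [67.1, 0.2, 122.3]
0.75 [65.6, 0.1, 131.6]
0.65 [63.2, 0.1, 140.8]
0.55 [59.7, 0.1, 149.6]
0.45 [55.3, 0.1, 157.8]
0.35 [49.9, 0.1, 165.5]
0.25 [43.7, 0.1, 172.4]
0.15 [36.7, 0.0, 178.4]
0.05 [29.0, -0.0, 183.2]
-0.05 [20.6, -0.1, 186.6]
```

View pics/s1.png

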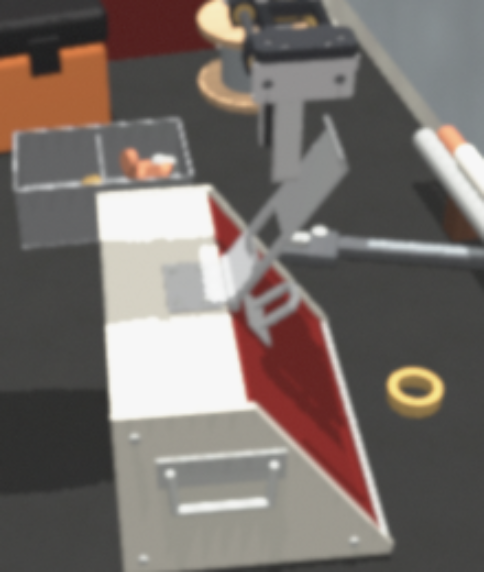

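The fingers hang on the robot side of the leaf (finger at about (287,150), leaf end at (335,140)), so I'm pushing it over.

{"name": "send_rows", "arguments": {"series": [[[0.53,19,0,12,0.3],[0.53,27,0,21,0.3],[0.53,35,0,30,0.3],[0.53,42,0,39,0.3],[0.53,49,0,48,0.3],[0.53,54,0,58,0.3],[0.53,59,0,69,0.3],[0.53,62.5,0,80,0.3],[0.53,65,0,91,0.3],[0.53,67,0,102,0.3]]]}}

```text
clock: 4.3
eef_pos: [659.9, -59.9, 212.4]
eef_rot: [3.142, 0.0, -0.114]
wrist_force: [-0.2, -0.3, 0.5]
finger_gap: 49.8
```

{"name": "send_rows", "arguments": {"series": [[[0.53,0.5,0,11,0],[0.53,0,0,20.5,0],[0.53,-1.5,0,30,0],[0.53,-4,0,39,0],[0.53,-7,0,48,0],[0.53,-12,0,56,0],[0.53,-17,0,64,0],[0.53,-23,0,71,0],[0.53,-30,0,76.5,0]]]}}

```text
clock: 5.2
eef_pos: [629.5, -56.4, 136.4]
eef_rot: [-3.142, -0.0, -0.114]
wrist_force: [2.1, -0.7, -0.1]
finger_gap: 49.8
```

Run:
```python
from path import *
p,M,st=tool(); print(p,st['eef_rot'],st['finger_gap'],st['wrist_force'],rel(tcp(0,104)))
c=manip.camera('wrist')
a=cv2.resize(c['img'],(480,360)); c=manip.camera('side'); b=cv2.resize(c['img'][130:350,250:410],(262,360))
cv2.imwrite('pics/s2.png',cv2.cvtColor(np.hstack([a,b]),cv2.COLOR_RGB2BGR))
```

```text
[629.46941765 -56.39543786 136.36345504] [-3.14157864e+00 -4.05010082e-06 -1.14319994e-01] 49.77684456098623 [ 2.09053766 -0.66358865 -0.0874252 ] [-10.3, 0.7, 7.3]
```

View pics/s2.png

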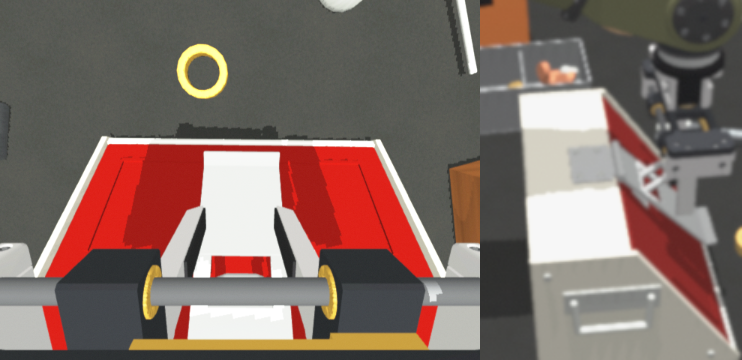

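The leaf is almost down, with the fingers straddling the staple. Pressing home.

{"name": "send_rows", "arguments": {"series": [[[0.53,-5,0.5,3.5,0],[0.53,-9,0.5,6,0],[0.53,-9,0.5,8,0],[0.53,-9,0.5,9,0]]]}}

```text
clock: 5.7
eef_pos: [621.0, -55.9, 128.0]
eef_rot: [3.142, -0.0, -0.114]
wrist_force: [0.4, 0.3, 1.4]
finger_gap: 50.1
```

{"name": "send_rows", "arguments": {"series": [[[0.53,0,0,1,0],[0.53,0,0,2,0],[0.53,0,0,3,0],[0.53,0,0,4,0],[0.53,0,0,4,0]]]}}

```text
clock: 6.2
eef_pos: [621.0, -55.9, 123.8]
eef_rot: [-3.142, 0.0, -0.114]
wrist_force: [0.9, 0.7, 1.1]
finger_gap: 49.7
```

{"name": "send_rows", "arguments": {"series": [[[0.53,0,0,1,0],[0.53,0,0,2,0],[0.53,0,0,3,0],[0.53,0,0,3,0]]]}}

```text
clock: 6.6
eef_pos: [621.7, -56.0, 121.7]
eef_rot: [3.142, -0.002, -0.114]
wrist_force: [2.7, -0.5, 5.2]
finger_gap: 50.1
```

{"name": "send_rows", "arguments": {"series": [[[0.53,0,0,1,0],[0.53,0,0,2,0],[0.53,0,0,2,0]]]}}

```text
clock: 6.9
eef_pos: [622.3, -56.1, 120.5]
eef_rot: [3.142, -0.004, -0.114]
wrist_force: [3.5, -0.5, 9.7]
finger_gap: 49.8
```

Run:
```python
from path import *
p,M,st=tool(); print(p,st['wrist_force'],st['finger_gap'])
c=manip.camera('side'); print([proj(c,T(C,eye-18*X+45*Z-150*Z+[0,y,0]),pose(c)) for y in (-32,32)])
b=cv2.resize(c['img'][170:310,300:440],None,fx=4,fy=4,interpolation=cv2.INTER_CUBIC)
cv2.imwrite('pics/s3.png',cv2.cvtColor(b,cv2.COLOR_RGB2BGR))
```

```text
[622.30074231 -56.13441098 120.50618877] [ 3.49613735 -0.53244005  9.68887255] 49.76729386301855
[array([380.90904858, 284.15321115]), array([374.58432431, 262.58084014])]
```

View pics/s3.png

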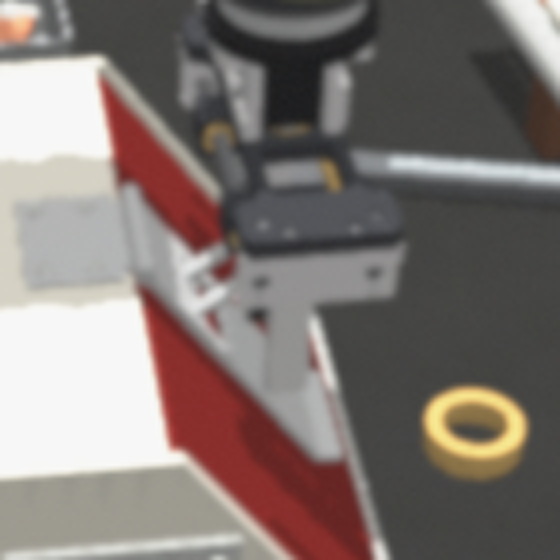

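{"name": "send_rows", "arguments": {"series": [[[0.53,-0.5,0,1.5,0],[0.53,-1,0,3,0],[0.53,-1,0,4,0],[0.53,-1,0,4,0]]]}}

```text
clock: 7.35
eef_pos: [622.9, -56.3, 118.6]
eef_rot: [3.141, -0.01, -0.115]
wrist_force: [9.5, -2.3, 20.7]
finger_gap: 49.6
```

The leaf end is at crop (340,455), i.e. pixel (385,284), against (381,284) predicted for shut. The contact height also fits a flat leaf. Retreating and going over to the pin.

{"name": "send_rows", "arguments": {"series": [[[0.53,1,0,-30,0],[0.53,1,0,-75,0],[0.53,0,20,-120,-4],[0.53,-20,60,-141,-8],[0.53,-40,105,-141,-12],[0.53,-55,150,-141,-16.9],[0.53,-70,195,-141,-16.9],[0.53,-85,240,-141,-16.9],[0.53,-101,285,-141,-16.9],[0.53,-117,328,-141,-16.9]]]}}

```text
clock: 8.35
eef_pos: [465.1, -369.9, 255.7]
eef_rot: [-3.141, 0.0, 0.181]
wrist_force: [0.6, 0.3, -0.3]
finger_gap: 49.9
```

Run:
```python
from path import *
p,M,st=tool(); print(p,st['eef_rot'],st['wrist_force'],st['finger_gap'],st['clock'])
obs=[]
for n in('wrist','side'):
    st=manip.read_state(); c=manip.camera(n); P=pose(c,st)
    r=manip.silhouettes('pin_grip',c)
    for x in r[:2]:
        ys,xs=np.nonzero(x['pixels']); print(n,x['conf'],x['rect'],'cen',xs.mean(),ys.mean())
    print('pred top/collar',proj(c,(469.4,-369.2,165),P),proj(c,(469.4,-369.2,95),P))
    if n=='wrist': a=cv2.resize(c['img'],(480,360))
    else:
        b=cv2.resize(c['img'][150:350,270:420],(270,360)); print('lip pred',proj(c,T(C,eye-18*X-105*Z),P))
cv2.imwrite('pics/s4.png',cv2.cvtColor(np.hstack([a,b]),cv2.COLOR_RGB2BGR))
```

```text
[ 465.05108029 -369.91360933  255.65181904] [-3.14110947e+00  4.94834578e-04  1.80548429e-01] [ 0.62895464  0.34305134 -0.29920626] 49.880530642632074 8.35
wrist 0.56 [303.5, 212.0, 28.5, 41.9] cen 318.23627450980393 230.12058823529412
pred top/collar [319.68432043 242.11654109] [319.60953964 222.40562091]
side 0.86 [319.9, 386.4, 21.7, 41.1] cen 328.07666098807493 409.55366269165245
pred top/collar [329.07481658 390.42416223] [329.19925768 418.91270867]
lip pred [377.67316684 273.11626496]
```

View pics/s4.png

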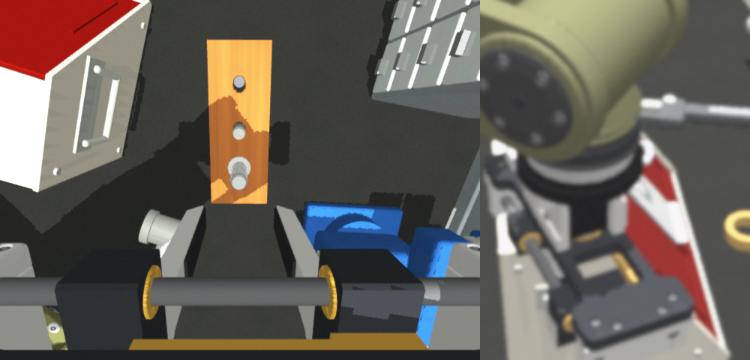

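The wrist view shows the pin's top at about (317,244) and its collar at (317,220), within 2 mm of the prediction. The leaf lies on the flap in the side crop. Descending and gripping.

{"name": "send_rows", "arguments": {"series": [[[0.53,2,-1,40,0],[0.53,4.4,-1.3,80,0],[0.53,4.4,-1.3,105,0],[0.53,4.4,-1.3,114.5,0],[0.53,4.4,-1.3,114.5,0],[0.1,4.4,-1.3,114.5,0],[0.1,4.4,-1.3,114.5,0],[0.1,4.4,-1.3,114.5,0],[0.1,4.4,-1.3,114.5,0],[0.1,4.4,-1.3,114.5,0]]], "newtons": 25}}

```text
clock: 9.55
eef_pos: [470.6, -366.5, 141.9]
eef_rot: [3.141, -0.0, 0.181]
wrist_force: [-0.3, -0.3, 2.9]
finger_gap: 17.1
```

{"name": "send_rows", "arguments": {"series": [[[0.1,0,0,-15,0],[0.1,0,0,-30,0],[0.1,0,0,-45,0],[0.1,0,0,-61,0],[0.1,0,0,-61,0]]]}}

```text
clock: 10.05
eef_pos: [471.1, -366.8, 205.4]
eef_rot: [3.138, -0.003, 0.181]
wrist_force: [-0.2, -0.3, -0.7]
finger_gap: 17.8
```

{"name": "send_rows", "arguments": {"series": [[[0.1,-8,0,0,0],[0.1,-16,0,0,0],[0.1,-24,0,0,0],[0.1,-31,0,1.5,0],[0.1,-38,0,3.5,0],[0.1,-45,0,5.5,0],[0.1,-52,0,8,0],[0.1,-59,0,11,0],[0.1,-65.5,0,13.5,0],[0.1,-65.5,0,13.5,0]]]}}

```text
clock: 11.05
eef_pos: [405.1, -378.1, 188.4]
eef_rot: [-3.141, 0.001, 0.18]
wrist_force: [2.0, -0.3, -0.2]
finger_gap: 17.5
```

Run:
```python
from path import *
p,M,st=tool(); print(p,st['eef_rot'],st['wrist_force'],st['moment'],st['finger_gap'],st['clock'])
c=manip.camera('side'); b=c['img'][270:480,210:470]
cv2.imwrite('pics/s5.png',cv2.cvtColor(cv2.resize(b,None,fx=2.5,fy=2.5,interpolation=cv2.INTER_CUBIC),cv2.COLOR_RGB2BGR))
```

```text
[ 405.11941003 -378.08508743  188.3974486 ] [-3.14070273e+00  8.21224598e-04  1.80047115e-01] [ 2.02792124 -0.25949029 -0.15421815] [-0.03416366 -0.30452631 -0.04581031] 17.524651079685018 11.05
```

View pics/s5.png

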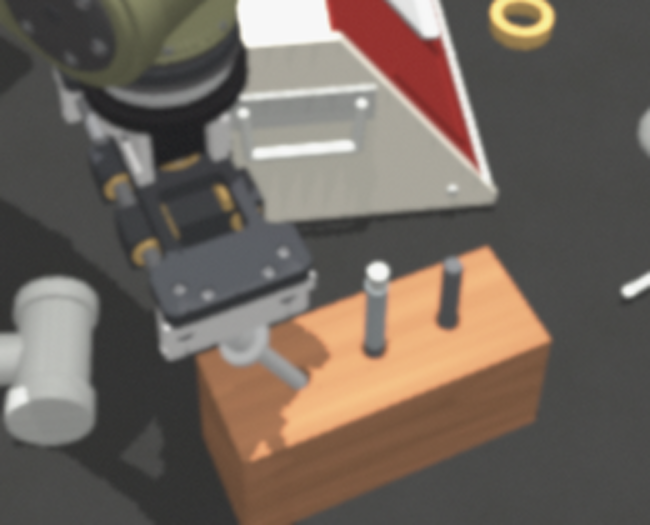

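The pin has pivoted in the pads to about 30°, its tip still in the hole rim at crop (303,383), and its grip end towards the robot. I'll turn it a little more, grip harder and lift off.

{"name": "send_rows", "arguments": {"series": [[[0.1,-6,0,3.5,0],[0.1,-12,0,7,0],[0.1,-12,0,7,0]]]}}

```text
clock: 11.4
eef_pos: [393.5, -380.2, 181.4]
eef_rot: [-3.141, 0.001, 0.18]
wrist_force: [0.9, -0.1, -0.5]
finger_gap: 17.1
```

{"name": "send_rows", "arguments": {"series": [[[0.1,0,0,0,0],[0.1,0,0,0,0],[0.1,0,0,-10,0],[0.1,0,0,-30,0],[0.1,0,0,-50,0],[0.1,0,0,-70,0],[0.1,0,0,-90,0],[0.1,0,0,-110,0],[0.1,0,0,-110,0]]], "newtons": 45}}

```text
clock: 12.3
eef_pos: [394.6, -380.6, 294.9]
eef_rot: [3.138, -0.002, 0.181]
wrist_force: [-0.1, -0.3, -2.0]
finger_gap: 17.3
```

```bash
cat > pin.py <<'E'
from path import *
def look():
    """pixels of pin in side & scene & wrist"""
    p,M,st=tool(); gp=p+M@[0,0,-11]
    print(p.round(1),np.round(st['eef_rot'],3),'F',np.round(st['wrist_force'],1),st['finger_gap'],st['clock'])
    for n in('side','scene','wrist'):
        s=manip.read_state(); c=manip.camera(n); P=pose(c,s); save(c,'l_'+n)
        for th in(30,35,40):
            t=np.radians(th); d=M@[np.sin(t),0,np.cos(t)]
            print(n,th,'tip',proj(c,gp+138*d,P).round(1),'collar',proj(c,gp+60.5*d,P).round(1))
        r=manip.silhouettes('pin_grip',c)
        for x in r[:1]:
            m=x['pixels'].astype(np.uint8); ys,xs=np.nonzero(m)
            i=[ys.argmin(),ys.argmax(),xs.argmin(),xs.argmax()]
            print('   sil',round(x['conf'],2),'top,bot,left,right',[(int(xs[k]),int(ys[k])) for k in i])
E
python3 - <<'E'
from pin import *
look()
a=cv2.imread('pics/l_wrist.png'); b=cv2.imread('pics/l_side.png')[220:480,190:420]
cv2.imwrite('pics/s6.png',np.hstack([cv2.resize(a,(480,360)),cv2.resize(b,(318,360))]))
E
```

```text
[ 394.6 -380.6  294.9] [ 3.138e+00 -2.000e-03  1.810e-01] F [-0.1 -0.3 -2. ] 17.292192616096127 12.3
side 30 tip [324.2 381.5] collar [295.4 359.3]
side 35 tip [331.  376.1] collar [298.6 356.7]
side 40 tip [337.4 370.3] collar [301.6 354. ]
   sil 0.69 top,bot,left,right [(290, 345), (326, 379), (284, 349), (331, 376)]
scene 30 tip [272.8 139.1] collar [282.1 113.2]
scene 35 tip [269.9 138.4] collar [280.9 112.8]
scene 40 tip [267.1 137.3] collar [279.7 112.3]
   sil 0.51 top,bot,left,right [(288, 91), (270, 139), (270, 136), (289, 93)]
wrist 30 tip [321.3 154. ] collar [321.3 223.8]
wrist 35 tip [321.3 140. ] collar [321.3 217.6]
wrist 40 tip [321.3 125.8] collar [321.3 211.6]
   sil 0.86 top,bot,left,right [(317, 142), (314, 327), (296, 210), (344, 208)]
```

View pics/s6.png

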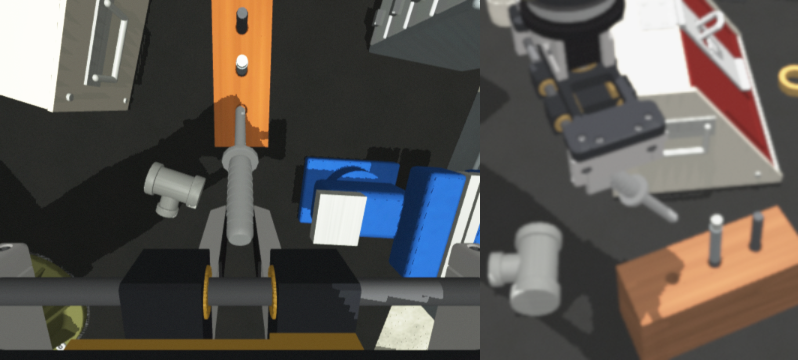

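The tip at (317,142) in the wrist view and (331,376) in the side view fits a 34–35° tilt, so the pin matches the slope. The staple stands through the slot of the flat hasp. Working out the pre-insertion pose.

```bash
cat >> pin.py <<'E'
def tgt(x,zt,y=0,L=138):  # TCP for pin tip at staple (x,y,zt)
    return T(C,eye+x*X+(zt+L)*Z+[0,y,0])-[0,0,11]
E
python3 - <<'E'
from pin import *
print(tgt(2,25),rel(tgt(2,25)))
E
```

```text
[508.9176775  -43.17288419 290.57292857] [173.5, -310.7, 0.6]
```

{"name": "send_rows", "arguments": {"series": [[[0.1,0,0,-20,0],[0.1,0,0,-40,0],[0.1,5,-10,-50,0],[0.1,15,-30,-50,3],[0.1,30,-57,-50,6],[0.1,47,-85,-50,9],[0.1,64,-115,-50,12],[0.1,80,-145,-50,15],[0.1,97,-175,-50,17],[0.1,113,-205,-50,17]]]}}

```text
clock: 13.6
eef_pos: [468.6, -156.1, 341.3]
eef_rot: [-3.141, 0.001, -0.117]
wrist_force: [0.7, -0.4, -1.8]
finger_gap: 17.3
```

Run:
```python
from pin import *
p,M,s=tool(); print(p,s['eef_rot'],rel(tgt(2,25)))
```

```text
[ 468.63497418 -156.11522159  341.29583866] [-3.14122552e+00  7.84350436e-04 -1.17153756e-01] [26.8, -116.9, 50.7]
```

{"name": "send_rows", "arguments": {"series": [[[0.1,7,-30,0,0],[0.1,14,-60,0,0],[0.1,21,-90,0,0],[0.1,25,-108,0,0],[0.1,27,-117,0,0],[0.1,27,-117,15,0],[0.1,27,-117,30,0],[0.1,27,-117,42,0],[0.1,27,-117,50,0],[0.1,27,-117,50,0]]]}}

```text
clock: 14.6
eef_pos: [508.6, -45.2, 291.0]
eef_rot: [-3.141, 0.002, -0.116]
wrist_force: [-0.5, -0.7, -1.2]
finger_gap: 16.6
```

Run:
```python
from pin import *
look(); print(rel(tgt(2,25)))
for n in('wrist','side'):
    s=manip.read_state(); c=manip.camera(n); P=pose(c,s)
    for nm,q in(('crown+14',eye+16*X+[0,14,0]),('crown-14',eye+16*X-[0,14,0]),('eye',eye),('hasp end L',hin+2*X-150*Z+[0,32,0]),('hasp end R',hin+2*X-150*Z-[0,32,0])):
        print(n,nm,proj(c,T(C,q),P).round(1))
a=cv2.imread('pics/l_wrist.png')[60:360,170:470]; b=cv2.imread('pics/l_side.png')[150:310,280:400]
cv2.imwrite('pics/s7.png',np.hstack([cv2.resize(a,(450,450),interpolation=cv2.INTER_CUBIC),cv2.resize(b,(338,450),interpolation=cv2.INTER_CUBIC)]))
```

```text
[508.6 -45.2 291. ] [-3.141e+00  2.000e-03 -1.160e-01] F [-0.5 -0.7 -1.2] 16.572255748047215 14.6
side 30 tip [344.6 232.4] collar [323.5 204.2]
side 35 tip [350.1 229.2] collar [326.  202.7]
side 40 tip [355.4 225.7] collar [328.4 201. ]
   sil 0.59 top,bot,left,right [(313, 179), (347, 231), (313, 179), (350, 226)]
scene 30 tip [295.4 215.4] collar [310.  188.5]
scene 35 tip [291.4 214.6] collar [308.2 188.1]
scene 40 tip [287.6 213.4] collar [306.6 187.5]
   sil 0.71 top,bot,left,right [(318, 162), (291, 215), (291, 210), (319, 162)]
wrist 30 tip [319.6 156.1] collar [319.7 223.7]
wrist 35 tip [319.6 142.4] collar [319.8 217.6]
wrist 40 tip [319.7 128.6] collar [319.8 211.8]
   sil 0.6 top,bot,left,right [(318, 143), (315, 327), (295, 213), (344, 214)]
[-0.4, -2.0, 1.9]
wrist crown+14 [298.4 106.9]
wrist crown-14 [335.1 106.9]
wrist eye [316.9 125.5]
wrist hasp end L [286.2  83.7]
wrist hasp end R [348.4  83.7]
side crown+14 [362.4 228.2]
side crown-14 [365.  237.4]
side eye [356.6 237.2]
side hasp end L [374.6 262.6]
side hasp end R [380.9 284.2]
```

View pics/s7.png

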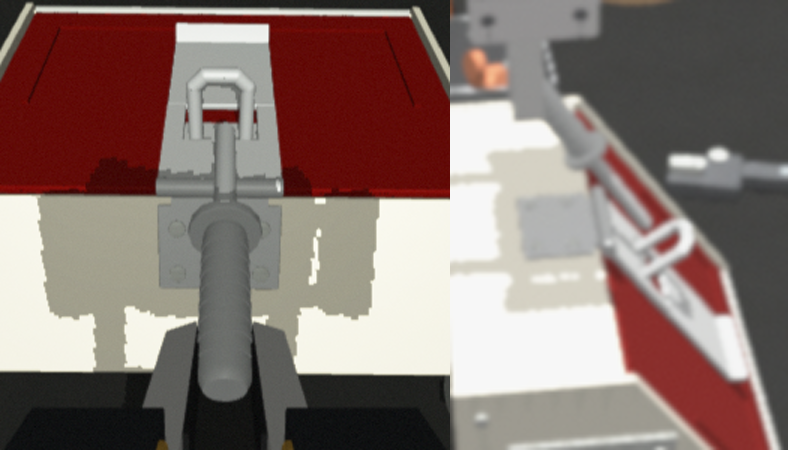

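The tip at crop (226,125) sits about 3 mm to the right of the middle of the staple legs (crop x 195 and 246). The side view shows the pin parallel to the flap and in line with the opening. I'll correct sideways and insert halfway.

{"name": "send_rows", "arguments": {"series": [[[0.1,-1,-2.8,2.5,0],[0.1,-1,-2.8,2.5,0],[0.1,3,-2.8,8.2,0],[0.1,7,-2.8,14,0],[0.1,11,-2.8,19.7,0],[0.1,15,-2.8,25.5,0],[0.1,19,-2.8,31,0],[0.1,23,-2.8,37,0],[0.1,25,-2.8,39.5,0],[0.1,25,-2.8,39.5,0]]]}}

```text
clock: 16.0
eef_pos: [534.2, -45.3, 251.9]
eef_rot: [-3.142, 0.001, -0.116]
wrist_force: [0.5, -0.6, -1.7]
finger_gap: 17.0
```

Run:
```python
from pin import *
look(); print(rel(tgt(1,-20)))
a=cv2.imread('pics/l_wrist.png')[60:360,170:470]; b=cv2.imread('pics/l_side.png')[150:310,280:400]
cv2.imwrite('pics/s8.png',np.hstack([cv2.resize(a,(450,450),interpolation=cv2.INTER_CUBIC),cv2.resize(b,(338,450),interpolation=cv2.INTER_CUBIC)]))
```

```text
[534.2 -45.3 251.9] [-3.142e+00  1.000e-03 -1.160e-01] F [ 0.5 -0.6 -1.7] 16.954149844295152 16.0
side 30 tip [357.4 246.5] collar [337.4 219.8]
side 35 tip [362.8 243.5] collar [339.9 218.4]
side 40 tip [367.9 240.1] collar [342.2 216.8]
   sil 0.97 top,bot,left,right [(329, 196), (360, 244), (328, 197), (362, 243)]
scene 30 tip [286.7 231.3] collar [300.8 205.4]
scene 35 tip [282.7 230.6] collar [299. 205.]
scene 40 tip [278.8 229.6] collar [297.3 204.5]
   sil 0.64 top,bot,left,right [(308, 181), (283, 230), (283, 228), (310, 181)]
wrist 30 tip [319.6 155.1] collar [319.7 223. ]
wrist 35 tip [319.6 141.3] collar [319.7 216.8]
wrist 40 tip [319.6 127.5] collar [319.7 211. ]
   sil 0.65 top,bot,left,right [(316, 150), (315, 327), (296, 212), (344, 211)]
[-0.2, 0.8, -0.4]
```

View pics/s8.png

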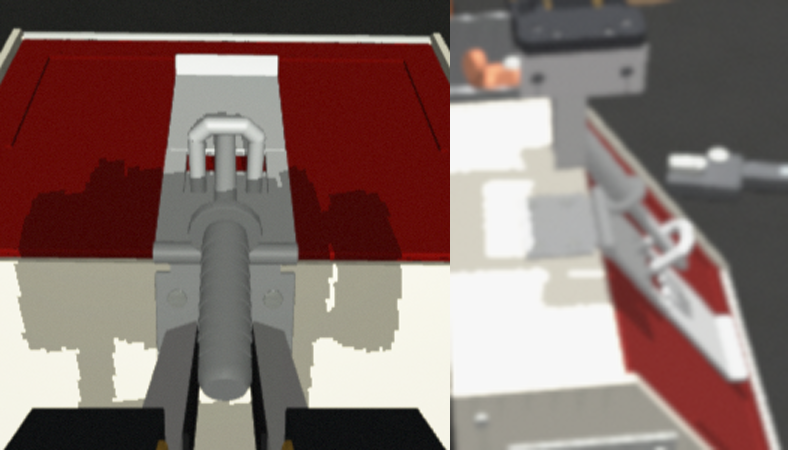

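The pin is inside the staple and centred (shaft at crop x≈225, legs at 197 and 256), with no contact force. Pushing on.

{"name": "send_rows", "arguments": {"series": [[[0.1,4,0,5.7,0],[0.1,8,0,11.4,0],[0.1,12,0,17.1,0],[0.1,16,0,22.8,0],[0.1,20,0,28.5,0],[0.1,23,0,32.8,0],[0.1,25,0,35.7,0],[0.1,26,0,37.1,0],[0.1,26,0,37.1,0]]]}}

```text
clock: 17.2
eef_pos: [560.0, -48.3, 215.2]
eef_rot: [3.142, 0.0, -0.116]
wrist_force: [-0.4, 0.1, -1.6]
finger_gap: 17.4
```

{"name": "send_rows", "arguments": {"series": [[[0.1,1.2,0,1.6,0],[0.1,2.3,0,3.3,0],[0.1,3.4,0,4.9,0],[0.1,3.4,0,4.9,0]]]}}

```text
clock: 17.6
eef_pos: [563.4, -48.8, 214.1]
eef_rot: [3.141, -0.003, -0.116]
wrist_force: [-16.5, 0.8, 27.7]
finger_gap: 17.1
```

Reaction of 32 N straight up the slope, as from the collar on the staple. Checking before letting go.

Run:
```python
from pin import *
look(); print(rel(tgt(1,-71)))
a=cv2.imread('pics/l_wrist.png')[60:360,170:470]; b=cv2.imread('pics/l_side.png')[180:300,310:400]
cv2.imwrite('pics/s9.png',np.hstack([cv2.resize(a,(450,450),interpolation=cv2.INTER_CUBIC),cv2.resize(b,(338,450),interpolation=cv2.INTER_CUBIC)]))
```

```text
[563.4 -48.8 214.1] [ 3.141e+00 -3.000e-03 -1.160e-01] F [-16.5   0.8  27.7] 17.092219739955883 17.6
side 30 tip [372.  260.2] collar [353.1 234.8]
side 35 tip [377.3 257.2] collar [355.5 233.4]
side 40 tip [382.3 253.9] collar [357.7 231.9]
   sil 0.86 top,bot,left,right [(346, 213), (375, 257), (345, 214), (379, 254)]
scene 30 tip [276.  246.1] collar [289.7 221.1]
scene 35 tip [272.  245.5] collar [287.9 220.8]
scene 40 tip [268.2 244.5] collar [286.2 220.2]
   sil 0.86 top,bot,left,right [(297, 197), (272, 246), (271, 242), (298, 197)]
wrist 30 tip [319.5 154.9] collar [319.6 223.2]
wrist 35 tip [319.5 141.2] collar [319.6 217. ]
wrist 40 tip [319.5 127.2] collar [319.6 211.2]
   sil 0.82 top,bot,left,right [(318, 137), (318, 328), (294, 210), (345, 212)]
[-0.5, 0.6, 2.8]
```

No pictures are left, so I'm going by numbers. The fingertips are 9 mm above the knuckle, the force is straight up the slope, and the pin is within 2 mm of its computed home, so the collar is on the staple. I'll ease off, open, then check.

{"name": "send_rows", "arguments": {"series": [[[0.1,-0.8,0,-1.1,0],[0.1,-0.8,0,-1.1,0],[0.3,-0.8,0,-1.1,0],[0.5,-0.8,0,-1.1,0],[0.5,-0.8,0,-1.1,0],[0.5,-0.8,0,-1.1,0]]]}}

```text
clock: 18.5
eef_pos: [562.5, -48.6, 211.4]
eef_rot: [-3.142, 0.0, -0.116]
wrist_force: [0.3, 0.5, -0.6]
finger_gap: 45.3
```

```bash
cat > chk.py <<'E'
from pin import *
def chk():
    p,M,st=tool(); print(p.round(1),'F',np.round(st['wrist_force'],1),st['finger_gap'],st['clock'])
    for n in('side','scene','wrist'):
        s=manip.read_state(); c=manip.camera(n); P=pose(c,s); save(c,'c_'+n)
        g=lambda x,z: proj(c,T(C,eye+x*X+z*Z),P).round(1)
        print(n,'pred home tip',g(1,-71),'collar',g(1,6.5),'grip end',g(1,79))
        r=manip.silhouettes('pin_grip',c)
        for x in r[:1]:
            ys,xs=np.nonzero(x['pixels']); i=[ys.argmin(),ys.argmax(),xs.argmin(),xs.argmax()]
            print('   sil',round(x['conf'],2),'top,bot,left,right',[(int(xs[k]),int(ys[k])) for k in i],'cen',xs.mean().round(1),ys.mean().round(1))
        r=manip.find_in('hasp_end',c); print('   hasp',[(np.round(x['rect']).tolist(),round(x['conf'],2)) for x in r[:1]])
E
python3 -c "from chk import *; chk()"
```

```text
[562.5 -48.6 211.4] F [ 0.3  0.5 -0.6] 45.30213087484258 18.5
side pred home tip [376.8 258.6] collar [355.1 234.9] grip end [333.1 210.7]
   sil 0.75 top,bot,left,right [(328, 211), (374, 259), (325, 215), (378, 257)] cen 351.2 235.1
   hasp [([332.0, 226.0, 55.0, 63.0], 0.68)]
scene pred home tip [272.4 246.1] collar [288.1 221.4] grip end [303.7 197. ]
   sil 0.79 top,bot,left,right [(299, 204), (273, 243), (273, 243), (300, 204)] cen 290.2 220.8
   hasp [([266.0, 202.0, 45.0, 66.0], 0.64)]
wrist pred home tip [320.5 140.7] collar [320.9 216.5] grip end [321.5 327.9]
   sil 0.95 top,bot,left,right [(320, 141), (314, 344), (297, 221), (344, 220)] cen 320.4 260.6
   hasp [([271.0, 124.0, 104.0, 178.0], 0.82)]
```

{"name": "send_rows", "arguments": {"series": [[[0.5,0,0,-15,0],[0.5,0,0,-40,0],[0.5,0,0,-80,0],[0.5,0,0,-120,0],[0.5,-30,0,-120,0],[0.5,-30,0,-120,0]]]}}

```text
clock: 19.55
eef_pos: [531.4, -44.8, 333.1]
eef_rot: [3.142, -0.002, -0.116]
wrist_force: [-0.5, 0.4, 0.5]
finger_gap: 46.8
```

```bash
python3 -c "
from chk import *; chk()
import scipy.ndimage as nd
from scipy.optimize import least_squares
# fit the pin's tilt and slide along its axis to the silhouettes: axis end points by PCA extents in each view
obs=[]
for n in('side','scene','wrist'):
    s=manip.read_state(); c=manip.camera(n); P=pose(c,s); r=manip.silhouettes('pin_grip',c)
    if not r: continue
    m=r[0]['pixels']; ys,xs=np.nonzero(m); A=np.c_[xs,ys].astype(float); mu=A.mean(0); v=np.linalg.svd(A-mu,full_matrices=False)[2][0]; t=(A-mu)@v
    e=[mu+v*np.percentile(t,1),mu+v*np.percentile(t,99)]
    obs.append((c,P,e)); print(n,np.round(e,1).tolist())
def ends(q):
    x,y,z,a=q; d=-np.sin(a)*X+np.cos(a)*Z; m=eye+x*X+z*Z+[0,y,0]; return T(C,m-73*d),T(C,m+73*d)
def f(q):
    o=[]
    for c,P,e in obs:
        w=[proj(c,k,P) for k in ends(q)]
        if np.linalg.norm(w[0]-e[0])>np.linalg.norm(w[0]-e[1]): w=w[::-1]
        k=np.linalg.norm(P[:3,3]-ends(q)[0])/K(c); o+=[(w[0]-e[0])*k,(w[1]-e[1])*k]
    return np.concatenate(o)
r=least_squares(f,[0,0,4,0.1],loss='soft_l1',x_scale=[1,1,1,.05]); print('pin_mid at staple x,y,z',r.x[:3].round(1),'tilt deg',np.degrees(r.x[3]).round(1)); print(f(r.x).round(1))
"
```

```text
[531.4 -44.8 333.1] F [-0.5  0.4  0.5] 46.794422124672984 19.55
side pred home tip [376.8 258.6] collar [355.1 234.9] grip end [333.1 210.7]
   sil 0.9 top,bot,left,right [(329, 210), (373, 258), (325, 215), (376, 255)] cen 347.3 231.2
   hasp [([331.0, 227.0, 56.0, 60.0], 0.98)]
scene pred home tip [272.4 246.1] collar [288.1 221.4] grip end [303.7 197. ]
   sil 0.63 top,bot,left,right [(304, 197), (273, 244), (273, 241), (309, 199)] cen 293.5 216.6
   hasp [([270.0, 211.0, 42.0, 57.0], 0.61)]
wrist pred home tip [320.1 111.9] collar [320.3 157.9] grip end [320.5 216. ]
   sil 0.66 top,bot,left,right [(320, 113), (318, 232), (305, 161), (335, 162)] cen 319.7 181.3
   hasp [([286.0, 100.0, 70.0, 115.0], 0.92)]
side [[327.7, 213.1], [373.9, 256.1]]
scene [[307.1, 198.4], [274.9, 241.8]]
wrist [[320.8, 116.0], [319.4, 229.1]]
pin_mid at staple x,y,z [-4.9  0.3  9.6] tilt deg 3.9
[-1.3 -0.9  0.8  0.8  2.1 -3.5 -1.6  4.9 -1.   0.8  0.9 -1.1]
```

```bash
python3 -c "
from chk import *
end=eye-10*X+84.4*Z
print('end',T(C,end)); t=T(C,end+12*Z-[8,0,0])+[0,0,8]; print(t,rel(t))"
```

```text
end [543.93791057 -47.2197674  230.30466065]
[529.15338043 -45.51129029 248.13448519] [-3.5, 0.8, 83.4]
```

{"name": "send_rows", "arguments": {"series": [[[0,-3.5,0.8,0,0],[0,-3.5,0.8,0,0],[0,-3.5,0.8,20,0],[0,-3.5,0.8,40,0],[0,-3.5,0.8,60,0],[0,-3.5,0.8,75,0],[0,-3.5,0.8,80,0],[0,-3.5,0.8,80,0]]]}}

```text
clock: 21.1
eef_pos: [529.0, -45.5, 251.4]
eef_rot: [-3.142, 0.001, -0.116]
wrist_force: [-0.7, -0.2, 0.6]
finger_gap: 0.1
```

{"name": "send_rows", "arguments": {"series": [[[0,1.7,0,2.5,0],[0,3.4,0,4.9,0],[0,4.6,0,6.6,0],[0,4.6,0,6.6,0]]]}}

```text
clock: 21.5
eef_pos: [533.8, -46.0, 244.8]
eef_rot: [-3.142, 0.0, -0.116]
wrist_force: [-0.5, 0.2, -0.1]
finger_gap: 0.3
```

{"name": "send_rows", "arguments": {"series": [[[0,1.2,0,1.6,0],[0,2.3,0,3.3,0],[0,3.4,0,4.9,0],[0,3.4,0,4.9,0]]]}}

```text
clock: 21.9
eef_pos: [537.1, -46.4, 239.7]
eef_rot: [3.142, 0.001, -0.116]
wrist_force: [0.5, 0.8, -0.3]
finger_gap: 0.8
```

{"name": "send_rows", "arguments": {"series": [[[0,0.6,0,0.8,0],[0,1.2,0,1.6,0],[0,1.7,0,2.4,0],[0,1.7,0,2.4,0]]]}}

```text
clock: 22.3
eef_pos: [538.8, -46.6, 237.5]
eef_rot: [3.142, 0.0, -0.116]
wrist_force: [-1.0, -0.3, -0.1]
finger_gap: 0.5
```

{"name": "send_rows", "arguments": {"series": [[[0,0.6,0,0.8,0],[0,1.2,0,1.6,0],[0,1.7,0,2.4,0],[0,1.7,0,2.4,0]]]}}

```text
clock: 22.7
eef_pos: [540.3, -46.8, 235.9]
eef_rot: [3.142, -0.0, -0.116]
wrist_force: [-4.8, 1.1, 7.8]
finger_gap: 0.1
```

{"name": "send_rows", "arguments": {"series": [[[0,0.6,0,0.8,0],[0,1.2,0,1.6,0],[0,1.2,0,1.6,0]]]}}

```text
clock: 23.0
eef_pos: [541.2, -46.9, 235.6]
eef_rot: [3.141, -0.0, -0.116]
wrist_force: [-13.5, 1.1, 19.1]
finger_gap: 0.5
```

The push meets a hard stop at once (9 to 23 N within about 1 mm), with the grip's end at z≈79 mm in the staple frame. That is exactly home (4+75). Retreating for a last check.

{"name": "send_rows", "arguments": {"series": [[[0,-3,0,-4.5,0],[0,-10,0,-15,0],[0,-20,0,-45,0],[0,-30,0,-90,0],[0,-30,0,-120,0],[0,-30,0,-120,0]]]}}

```text
clock: 23.6
eef_pos: [512.2, -43.5, 358.5]
eef_rot: [3.141, -0.008, -0.116]
wrist_force: [0.4, 0.9, -0.2]
finger_gap: 0.7
```

```bash
python3 -c "
from chk import *; chk()
o=pickle.load(open('o.pkl','rb'))
for n in('side','scene'):
    c=manip.camera(n)
    for t in('punch','chisel','valve','nut','paste'):
        r=manip.find_in(t,c); q=manip.find_in(t,c) and r[0]; print(n,t,q and (np.round(q['rect']).tolist(),round(q['conf'],2)))
"
```

```text
[512.2 -43.5 358.5] F [ 0.4  0.9 -0.2] 0.6557497646478994 23.6
side pred home tip [376.8 258.6] collar [355.1 234.9] grip end [333.1 210.7]
   sil 0.84 top,bot,left,right [(329, 211), (373, 258), (326, 214), (377, 256)] cen 347.7 231.5
   hasp [([331.0, 224.0, 58.0, 63.0], 0.76)]
scene pred home tip [272.4 246.1] collar [288.1 221.4] grip end [303.7 197. ]
   sil 0.81 top,bot,left,right [(304, 197), (273, 243), (273, 242), (309, 200)] cen 294.0 216.0
   hasp [([270.0, 211.0, 41.0, 54.0], 0.83)]
wrist pred home tip [319.3  92.4] collar [319.4 133.6] grip end [319.5 184.8]
   sil 0.61 top,bot,left,right [(320, 92), (314, 201), (304, 135), (334, 135)] cen 319.0 155.0
   hasp [([287.0, 84.0, 66.0, 104.0], 0.92)]
side punch ([383.0, 372.0, 12.0, 31.0], 0.5)
side chisel ([352.0, 378.0, 15.0, 36.0], 0.83)
side valve ([194.0, 382.0, 56.0, 66.0], 0.8)
side nut ([408.0, 272.0, 19.0, 17.0], 0.75)
side paste ([193.0, 197.0, 27.0, 43.0], 0.87)
scene punch ([242.0, 164.0, 8.0, 19.0], 0.39)
scene chisel []
scene valve ([245.0, 178.0, 84.0, 132.0], 0.71)
scene nut ([231.0, 287.0, 24.0, 22.0], 0.49)
scene paste ([437.0, 274.0, 36.0, 43.0], 0.84)
```

```bash
python3 -c "
from cell import manip; print(manip.sign_off())"
```

```text
the job is handed in; nothing more can be done
None
```

The chest is locked: the hasp is down over the staple and the pin is through it with its collar on the staple. I handed the job in at about 24 s of the 64 s allowed.

**Hasp:** I swung it over from the robot's side with the fingers straddling the staple, then pressed it onto the flap with about 23 N. The last measured leaf end is where a shut leaf would be, within about 2 mm.

**Pin:** The tool can only point straight down, so I pivoted the pin in the pads to about 35° against the rim of its own hole. It went through the staple without touching, until the collar met the staple with about 32 N straight up the slope. I then let go.

**Last checks:**
- **Pin seated:** After release I pushed on the grip's end. It stopped hard at once, at 79 mm up the slope from the staple's middle, which is exactly fully home. The final pictures put the tip and collar within a few pixels of the home position.
- **Other things:** In the side view the nut, valve, jar, punch and chisel are where they started, within a few pixels. The robot was clear of everything, with the wrist force near zero.

**Disagreements:**
- **Pin fit from the pictures:** A rough fit after release put the collar about 5 mm short of home. The push test contradicted it, and I trusted the push.
- **Pin lean:** That fit also shows the grip end leaning a few degrees towards the robot inside the loose staple.
- **Scene camera:** The networks missed the chisel and placed the valve wrongly.
- **Picture limit:** I had used all 12 viewings by then, so the pin's seating and everything after it were checked from numbers only.

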